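# Close and pin the board test jig

## Robot

A 6-joint arm with a two-finger parallel gripper is mounted at the origin on the work surface. World frame = base frame: x ahead of the robot, y to its left, z up, the work surface at z = 0. Lengths are in m, angles in degrees, forces in N, time in s.
With the tool pointing down it reaches from about 0.25 to 0.725 m from the base axis. Payload 9.7 kg.
Tool frame: the origin (TCP) lies at the very end of the fingers, on their centre line; the grasp point (between the pads) lies 19 mm behind it; z points along the fingers, y is the line along which they close (so a half turn about z gives the same grasp; the last joint's range is limited). The gripper opens to 85 mm and grips with 20 to 120 N. Pads are 22 mm wide; open, the fingers measure 114 mm over their backs; the gripper's body (76 mm by 85 mm) begins 54 mm behind the grasp point. The pads swing forward as they close: fully open they stand 13 mm farther back than shut.
Start: joints at [-74.656, 4.979, 10.078, 95.1, 0, 90], TCP at [0.146, -0.53, 0.231] pointing down, gripper open.
Joint ranges: [-179.16, 179.16], [-48.56, 103.87], [-65.8, 70.77], [-126.05, 130.52], [-82.76, 87.17], [-180, 180]. Speed limits (degrees/s): [127.2, 127.2, 147.25, 180, 180, 180].

## Interface

Orientations are given as [roll, pitch, yaw] about the fixed x, y, z axes, in that order (R = Rz(yaw) Ry(pitch) Rx(roll)).
In Python, from workcell import telemetry, optics, workorder gives the robot as it stands.
- The arm moves only by the shell command python3 -m handwheel 'ROWS' [FORCE]. ROWS is JSON, a list of rows, each an object of numbers: "tx", "ty", "tz": the shift along the tool's x, y, z in m; "ax", "ay", "az": the turn, a rotation vector about the tool's x, y, z in degrees; "jaw": the gripper command: -1 is shut, 1 is fully open, values between are in proportion. A call has exactly 10 rows; each row shifts and turns the commanded pose from where the row before left it, along the tool's axes as they then stand; what a row does not reach is not made up. A row lasts 1/8 s, in which the tool goes at most 62.5 mm and 10.7 degrees, less where a joint would pass 70% of its speed; a pose out of reach is approached as far as the arm can. A call is refused whole if a number of a shift passes 0.0625 or a number of a turn 10.7, either way. A call with a gripper value outside its range is refused whole. The fingers move at their own pace and stop on an object; FORCE is the grip in N (left out, the last holds). Time passes only in rows, so rows that do not move let the fingers close, or fill a call up. It gives the time, the measured TCP pose, the force, the opening and the grip force at its end, in the units of the state.
- telemetry.get_obs(): the state, without advancing time (a new reading comes with each control period).
- optics.camera(name): name is "side" or "top" or "wrist"; returns a dict with "color" (384x512x3 uint8, red, green, blue), "K" (3x3 intrinsics, pixels), "extrinsics" (4x4, takes a point from camera to world coordinates); the wrist camera has in their place "mount" (4x4, takes a point from camera to tool coordinates, whose origin is the TCP and whose axes are the flange's). Camera axes: x right, y down, z forward; pixel columns grow to the right and rows downward; lengths in m; the calibration is good to about 2 mm. A picture is of the moment at which its call begins: read the wrist's pose just before it. There is no depth.
- workorder.job_done(): hands the job in; it is judged then, once.
The state is a dict: "time": time; "q": joint angles; "qd": joint speeds; "joint_efforts": joint torques, N m; "ee_pos": TCP position; "tcp_rot": TCP orientation; "wrist_force": force on the tool from outside, world axes, zero at the start; "torque": the same for the moment, N m; "opening": finger opening in m; "grasp_force": force on a finger pad.
Only numpy, scipy, OpenCV 4.12 (cv2) and the standard library are available. Lean on these libraries where they do the work, as an engineer would, in place of code of your own. Each camera call takes 0.05 s, during which the arm holds its last target. There are 200 camera calls.

## Task

On the repair bench a hinged test jig stands open, and a steel weight can is sitting on the circuit board in it: lift the can off by its handle and stand it upright on the bench beside the jig. Then swing the jig's upper half shut, take the headed pin out of its holder block and push it fully home through the aligned holes of both halves. Finish while still pressing the upper half down (directly, or through the pin's head) with a firm push of about 10 N, and do not let up; leave the meter, the solder reel and the screwdriver where they are.

Things in the scene. Friction and masses are not known exactly. Their poses are not given: they have to be found in the camera images.
- jig: Lower half of the jig, bare aluminium, fixed. Block 150 (x) x 130 (y) x 40 mm high; origin at the centre of its underside, z up. A circuit board 112 x 100 x 2 mm lies fixed on it (its top 42 mm above the bench). An ear 46 x 44 mm, 40 mm high, with the pin hole sticks out of its -y side; the hinge runs along its +y edge. Its place varies; it is turned by up to 0.3 rad.
- lid (a joint): Opening angle of the upper half, rad: 0 shut (hard stop), starts leaning back past upright at 1.75 to 2.05, stop at 2.2. Stiff friction hinge (0.35 N m): it stays where left; 1 to 5 N at the free edge moves it. Aluminium plate 10 mm thick, 146 mm wide, reaching 130 mm from the hinge, with a 46 mm wide ear in its middle out to 173 mm. Shut, its top is 56 mm above the bench. The can blocks it.
- lid_hinge (a point): Middle of the hinge line, 46 mm above the bench, turning with the upper half: x along the hinge (parallel to the jig's x); -y points from the hinge to the free edge; z is normal to the plate, towards its outer face (up when shut). The plate lies between z = 0 and z = 10 mm here.
- lid_hole (a point): Centre of the hole in the upper half's ear at the outer (upper when shut) face; 152 mm from the hinge line; through hole 15 mm wide, 2 mm chamfer. Axes as lid_hinge.
- jig_hole (a point): Centre of the mouth of the 15 mm hole in the lower half's ear, 40 mm above the bench, going down through the whole ear. With the upper half shut both holes are in line, vertical.
- can: Plain steel weight can, 64 mm diameter, 60 mm high, with an upright arch handle; 0.3 to 0.6 kg. Origin at the centre of its underside, z up. It starts on the circuit board.
- can_handle (a point): Middle of the can handle's level bar, 120 mm above the can's underside. Round bar 10 mm thick, 54 mm long along the can's y axis (this point's y axis), with a clear space of 55 mm under it.
- holder: Black plastic holder block 70 x 70 x 45 mm, fixed, origin at the centre of its underside, with a 15 mm through hole in the middle in which the pin stands.
- pin: Loose steel pin, about 80 g, 76 mm long, origin at the centre of the shank's lower end, z towards the head. Shank 12 mm diameter, 38 mm long, its last 8 mm tapering to 6 mm; above it a cylindrical head 22 mm diameter, 38 mm high, which stops on the plate's top. It starts upright in the holder, head standing on the block.
- pin_tip (a point): Centre of the lower end of the pin's shank (same point as pin). With the pin fully home it is 18 mm above the bench.
- pin_head (a point): Centre of the top face of the pin's head, 76 mm above its tip.
- meter: Bystander: yellow hand multimeter lying flat, 150 x 75 x 36 mm, origin under its centre. Leave alone.
- reel: Bystander: grey solder reel standing on its flange, 54 mm diameter, 48 mm high, origin under its centre. Leave alone.
- driver: Bystander: screwdriver lying on the bench along its x axis. Leave alone.
There are look-alikes about, which are no part of the job. There is more than one size of the jig; the job needs the largest.

How it is judged:
By the outcome, as a careful person would: the job done as asked, in the order asked, and still so for the second after the job is handed in, while the arm keeps its last pose, push and grip.
It also fails if it takes over 72 s, if anything falls off the work surface, if the arm or the gripper's body presses on something with over 40 N, if the wrist force passes 120 N, or if a joint passes its speed limit or range.

## Working session

There is one attempt and no reset: what is moved stays moved. The work goes in short steps, Python scripts to look and compute and a shell command to move; the robot and the scene stay as the last step left them, time stands still between calls to the robot, and variables do not carry over. Pictures are saved under pics/ and viewed, at most 11 in all, crops included, and the job is handed in when it is done.

```bash
ls; mkdir -p pics; cat > h.py <<'E'
import numpy as np, cv2
from workcell import telemetry, optics, workorder
def snap(n,f):
    c=optics.camera(n); cv2.imwrite('pics/'+f+'.png',c['color'][:,:,::-1]); np.savez('pics/'+f,**c); return c
def ray(c,u,v,T=None):
    T=c['extrinsics'] if T is None else T
    d=np.linalg.inv(c['K'])@[u,v,1]; return T[:3,3],T[:3,:3]@d
def plane(c,u,v,z,T=None):
    o,d=ray(c,u,v,T); return o+d*(z-o[2])/d[2]
def proj(c,p,T=None):
    T=c['extrinsics'] if T is None else T
    q=T[:3,:3].T@(np.array(p)-T[:3,3]); q=c['K']@q; return q[:2]/q[2]
def tri(c1,p1,c2,p2):
    a,d=ray(c1,*p1); b,e=ray(c2,*p2)
    s=np.linalg.lstsq(np.c_[d,-e],b-a,rcond=None)[0]
    return (a+d*s[0]+b+e*s[1])/2, np.linalg.norm(a+d*s[0]-b-e*s[1])
E
python3 - <<'E'
from h import *
a=snap('top','t0');b=snap('side','s0')
big=np.hstack([a['color'],b['color']])
print(a['extrinsics'].round(3),b['extrinsics'].round(3),a['K'],telemetry.get_obs())
E
```

```text
pics
[[ 0.102 -0.972  0.211  0.413]
 [-0.995 -0.101  0.016 -0.034]
 [ 0.006 -0.212 -0.977  1.071]
 [ 0.     0.     0.     1.   ]] [[ 0.946 -0.238  0.218  0.37 ]
 [-0.322 -0.656  0.683 -0.779]
 [-0.02  -0.716 -0.698  0.889]
 [ 0.     0.     0.     1.   ]] [[371.94031266   0.         258.73504867]
 [  0.         371.94031266 193.06413347]
 [  0.           0.           1.        ]] {'time': 0.1, 'q': array([-7.46565855e+01,  5.00734735e+00,  1.00390551e+01,  9.50990421e+01,
        1.05462067e-03,  9.00006138e+01]), 'qd': array([ 0.07662767, -0.01051874,  0.20071313, -0.06196587, -0.05737594,
       -0.00347962]), 'joint_efforts': array([ 3.96892051e-05, -5.21564591e+01,  4.65650296e+01,  1.60514249e-02,
        8.55864619e-05,  2.96534893e-05]), 'ee_pos': array([ 0.14548366, -0.53020004,  0.23066028]), 'tcp_rot': array([-1.79932666e+02, -1.05389862e-03,  1.53427995e+01]), 'wrist_force': array([-1.03684169, -0.52718595, -0.58235721]), 'torque': array([-0.00180305, -0.01596058, -0.03486179]), 'grasp_force': 0.0, 'opening': 0.08493784411116946}
```

View pics/t0.png

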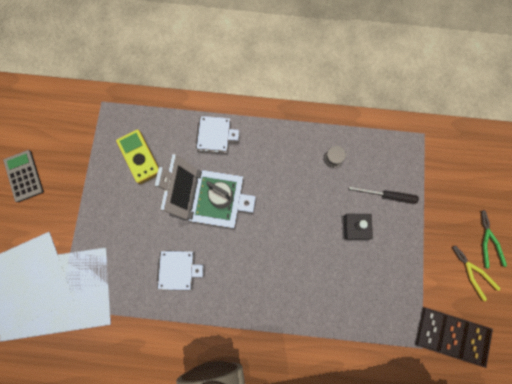

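View pics/s0.png

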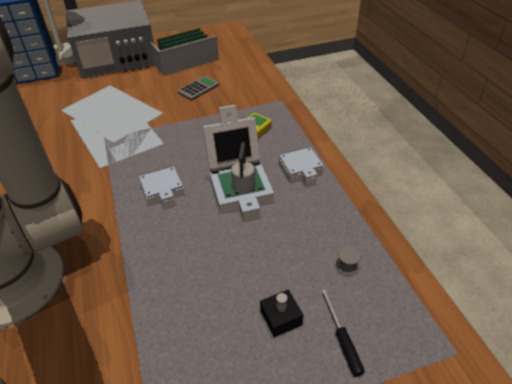

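The top view shows the open jig at (218,200) with its ear at (247,203), the can on it at (219,194), and the lid leaning back at (181,190). The holder is at (358,227) with the pin at (363,225).

Things that could be mistaken for the jig are the small shut jigs at (214,134) and (177,270). The reel at (336,156) could pass for the can. The open jig is the largest and holds the board and can, so I'm choosing it and checking that with a close crop.

```bash
python3 - <<'E'
from h import *
a=cv2.imread('pics/t0.png');b=cv2.imread('pics/s0.png')
f=lambda i,x,y,w,h,s:cv2.resize(i[y:y+h,x:x+w],None,fx=s,fy=s,interpolation=cv2.INTER_CUBIC)
im=np.zeros((600,800,3),np.uint8)
im[:300,:400]=f(a,150,145,120,90,3.3334)[:300,:400]; im[:300,400:]=f(a,315,195,80,60,5)
im[300:,:400]=f(b,190,100,100,75,4)[:300];im[300:,400:]=f(b,240,275,80,60,5)
cv2.imwrite('pics/c0.png',im)
E
```

```text
(no output)
```

View pics/c0.png

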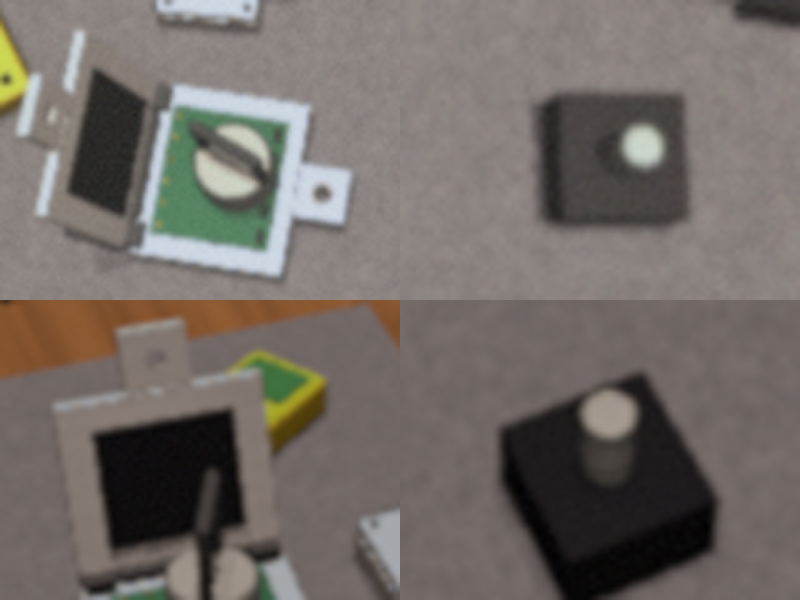

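The crop confirms the choice: the large open jig, with its hole at top-view pixel (246.9,202.9). The can disc is centred at (219.9,193.3) with the handle bar running from upper left to lower right. The pin head is at (363.6,224.2) in the top view and (281.8,297.6) in the side view.

```bash
python3 - <<'E'
from h import *
a=dict(np.load('pics/t0.npz'));b=dict(np.load('pics/s0.npz'))
T=lambda x,y:(150+x/3.3333-.35,145+y/3.3333-.35)
P=lambda n,p,z,c=a:print(n,plane(c,*p,z).round(4))
P('hole',T(323,193),.04)
cs=[T(170,87),T(310,105),T(280,277),T(132,250)]
for c in cs:P('corner',c,.04)
q=np.array([plane(a,*c,.04) for c in cs]);e=q[2]-q[1];print('x-axis yaw',np.degrees(np.arctan2(-e[1],-e[0])))
P('can top',T(233,161),.102)
P('bar a',T(192,128),.125);P('bar b',T(265,178),.125)
P('holder',(359.1,226.3),.045)
P('head top',(363.3,223.9),.083);P('head side',(281.5,297.3),.083,b)
print(tri(a,(363.3,223.9),b,(281.5,297.3)))
P('reel top',(336,155),.048);P('bar side',(242.5,142),.125,b)
g=cv2.cvtColor(a['color'],cv2.COLOR_RGB2HSV)
m=((a['color'][:,:,1].astype(int)-a['color'][:,:,0]>15)&(a['color'][:,:,1].astype(int)-a['color'][:,:,2]>15)).astype(np.uint8);m[:,:188]=0;m[:,245:]=0;m[:165]=0;m[232:]=0
# board: convex hull
r=cv2.minAreaRect(cv2.findNonZero(m));bp=np.array([plane(a,*p,.042) for p in cv2.boxPoints(r)]);print('board',bp.round(4),bp.mean(0).round(4))
for i in range(4):
  e=bp[(i+1)%4]-bp[i];print(np.linalg.norm(e).round(4),np.degrees(np.arctan2(e[1],e[0])).round(1))
# predicted lid hole for angles
E
```

```text
hole [0.6053 0.0139 0.04  ]
corner [0.684 0.155 0.04 ]
corner [0.6806 0.0334 0.04  ]
corner [0.5308 0.0417 0.04  ]
corner [0.5405 0.1675 0.04  ]
x-axis yaw -3.1857337186838235
can top [0.6122 0.0853 0.102 ]
bar a [0.6304 0.1178 0.125 ]
bar b [0.5966 0.0561 0.125 ]
holder [ 0.5701 -0.3041  0.045 ]
head top [ 0.5719 -0.305   0.083 ]
head side [ 0.5685 -0.3047  0.083 ]
(array([ 0.5701914 , -0.30471467,  0.08300133]), np.float64(0.0033996836558234183))
reel top [ 0.7691 -0.2276  0.048 ]
bar side [0.6337 0.1642 0.125 ]
board [[0.5581 0.1529 0.042 ]
 [0.6671 0.1502 0.042 ]
 [0.6607 0.0521 0.042 ]
 [0.5521 0.0569 0.042 ]] [0.6095 0.103  0.042 ]
0.109 -1.4
0.0983 -93.8
0.1087 177.4
0.0962 86.4
```

```bash
cat >> h.py <<'E'
from scipy.spatial.transform import Rotation as Ro
def pose():
    o=telemetry.get_obs(); return np.array(o['ee_pos']),Ro.from_euler('xyz',o['tcp_rot'],degrees=True),o
def to(target,yaw=None,n=1):
    p,R,o=pose(); s=R.inv().apply(np.array(target)-p)
    w=np.zeros(3) if yaw is None else (R.inv()*Ro.from_euler('xyz',[180,0,yaw],degrees=True)).as_rotvec(degrees=True)
    print('t',o['time'].__round__(2),'p',p.round(4),'rpy',np.round(o['tcp_rot'],1),'F',np.round(o['wrist_force'],1),'op',round(o['opening'],4),'gf',round(o['grasp_force'],1))
    print('shift',(s/n).round(4),'turn',(w/n).round(2))
E
python3 -m handwheel '[{"tx":0.045,"ty":-0.035,"jaw":1},{"tx":0.045,"ty":-0.035,"jaw":1},{"tx":0.045,"ty":-0.035,"jaw":1},{"tx":0.045,"ty":-0.035,"jaw":1},{"tx":0.045,"ty":-0.035,"jaw":1},{"tx":0.045,"ty":-0.035,"jaw":1},{"tx":0.045,"ty":-0.035,"jaw":1},{"tx":0.045,"ty":-0.035,"jaw":1},{"tx":0.045,"ty":-0.035,"jaw":1},{"tx":0.045,"ty":-0.035,"jaw":1}]'
python3 -c "
from h import *
to([.58,.03,.25],61,10)"
```

```text
t 0.1 p [ 0.1455 -0.5302  0.2307] rpy [-179.9   -0.    15.3] F [-1.  -0.5 -0.6] op 0.0849 gf 0.0
shift [ 0.0567 -0.0425 -0.0019] turn [-0.01 -0.   -4.57]$[0]: bad value
```

```bash
python3 -m handwheel '[{"tx":0.045,"ty":-0.035,"tz":0,"ax":0,"ay":0,"az":0,"jaw":1},{"tx":0.045,"ty":-0.035,"tz":0,"ax":0,"ay":0,"az":0,"jaw":1},{"tx":0.045,"ty":-0.035,"tz":0,"ax":0,"ay":0,"az":0,"jaw":1},{"tx":0.045,"ty":-0.035,"tz":0,"ax":0,"ay":0,"az":0,"jaw":1},{"tx":0.045,"ty":-0.035,"tz":0,"ax":0,"ay":0,"az":0,"jaw":1},{"tx":0.045,"ty":-0.035,"tz":0,"ax":0,"ay":0,"az":0,"jaw":1},{"tx":0.045,"ty":-0.035,"tz":0,"ax":0,"ay":0,"az":0,"jaw":1},{"tx":0.045,"ty":-0.035,"tz":0,"ax":0,"ay":0,"az":0,"jaw":1},{"tx":0.045,"ty":-0.035,"tz":0,"ax":0,"ay":0,"az":0,"jaw":1},{"tx":0.045,"ty":-0.035,"tz":0,"ax":0,"ay":0,"az":0,"jaw":1}]'
python3 -c "
from h import *
to([.58,.03,.25],61,10)"
```

```text
time: 1.35
ee_pos: [0.4877, -0.072, 0.2311]
tcp_rot: [180.0, 0.0, 15.4]
wrist_force: [1.1, 0.6, -0.4]
opening: 0.0852
grasp_force: 0.0
t 1.35 p [ 0.4877 -0.072   0.2311] rpy [180.    0.   15.4] F [ 1.1  0.6 -0.4] op 0.0852 gf 0.0
shift [ 0.0116 -0.0074 -0.0019] turn [ 0.    0.   -4.56]
```

```bash
python3 -m handwheel '[{"tx":0.0136,"ty":-0.0024,"tz":-0.002,"ax":0,"ay":0,"az":-4.6,"jaw":1},{"tx":0.0136,"ty":-0.0024,"tz":-0.002,"ax":0,"ay":0,"az":-4.6,"jaw":1},{"tx":0.0136,"ty":-0.0024,"tz":-0.002,"ax":0,"ay":0,"az":-4.6,"jaw":1},{"tx":0.0136,"ty":-0.0024,"tz":-0.002,"ax":0,"ay":0,"az":-4.6,"jaw":1},{"tx":0.0136,"ty":-0.0024,"tz":-0.002,"ax":0,"ay":0,"az":-4.6,"jaw":1},{"tx":0.0136,"ty":-0.0024,"tz":-0.002,"ax":0,"ay":0,"az":-4.6,"jaw":1},{"tx":0.0136,"ty":-0.0024,"tz":-0.002,"ax":0,"ay":0,"az":-4.6,"jaw":1},{"tx":0.0136,"ty":-0.0024,"tz":-0.002,"ax":0,"ay":0,"az":-4.6,"jaw":1},{"tx":0.0136,"ty":-0.0024,"tz":-0.002,"ax":0,"ay":0,"az":-4.6,"jaw":1},{"tx":0,"ty":0,"tz":0,"ax":0,"ay":0,"az":-4.6,"jaw":1}]'
python3 -c "
from h import *
to([.605,.082,.143],61,10)
p,R,o=pose();c=snap('wrist','w1');print(c['mount'].round(3))
T=np.eye(4);T[:3,:3]=R.as_matrix();T[:3,3]=p;T=T@c['mount'];np.save('pics/w1T',T)
for q in [(.6207,.1111,.167),(.5885,.0521,.167),(.605,.014,.04)]:print(proj(c,q,T))
"
```

```text
time: 2.6
ee_pos: [0.575, 0.0111, 0.2487]
tcp_rot: [-180.0, 0.0, 61.6]
wrist_force: [-0.8, -0.4, -0.4]
opening: 0.0851
grasp_force: 0.0
t 2.6 p [0.575  0.0111 0.2487] rpy [-180.     0.    61.6] F [-0.8 -0.4 -0.4] op 0.0851 gf 0.0
shift [ 0.0077 -0.0007  0.0106] turn [-0.    0.    0.06]
[[ 0.002 -0.949 -0.315  0.081]
 [ 1.     0.002  0.001 -0.001]
 [-0.    -0.315  0.949 -0.142]
 [ 0.     0.     0.     1.   ]]
[247.74119602  57.22651961]
[248.23411906 149.86052935]
[277.52279033 152.9621266 ]
```

View pics/w1.png

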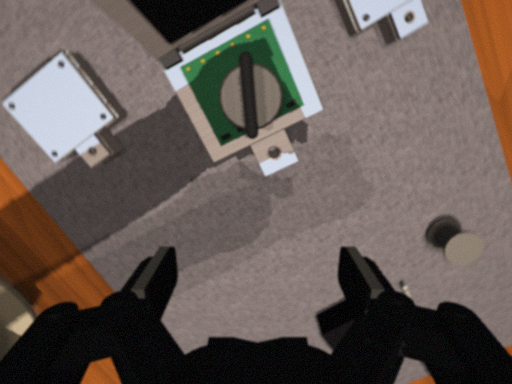

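The wrist view shows the bar running vertically from (248,57) to about (249,130), the can disc centred at (250,97), and the jig hole at (275,152).

```bash
python3 -c "
from h import *
c=dict(np.load('pics/w1.npz'));T=np.load('pics/w1T.npy')
for q,z in [((248,57),.167),((249,130),.167),((250,97),.102),((275,152),.04),((165,68),.04),((322,108),.04),((213,160),.04),((279,2),.04)]:print(q,plane(c,*q,z,T).round(4))
a=plane(c,248,57,.167,T);b=plane(c,249,130,.167,T);print(np.degrees(np.arctan2(*(a-b)[1::-1])))
d=(c['color'].sum(2)<130).astype(np.uint8);d[:,:225]=0;d[:,275:]=0;d[150:]=0;d[:45]=0
n,l,s,ce=cv2.connectedComponentsWithStats(d);print(s,ce)
"
```

```text
(248, 57) [0.6209 0.1111 0.167 ]
(249, 130) [0.5966 0.0654 0.167 ]
(250, 97) [0.6078 0.0876 0.102 ]
(275, 152) [0.6028 0.0166 0.04  ]
(165, 68) [0.5361 0.1626 0.04  ]
(322, 108) [0.6764 0.037  0.04  ]
(213, 160) [0.529  0.0448 0.04  ]
(279, 2) [0.6806 0.1585 0.04  ]
61.92116962371439
[[     0      0    512    384 195255]
 [   250     45      3      2      3]
 [   225     45     45     97   1245]
 [   234     47      2      1      2]
 [   235     47      4      4      6]
 [   244     46      1      1      1]
 [   254     46      4      4      6]
 [   227     49      2      2      2]
 [   232     48      1      2      2]
 [   240     49      2      2      4]
 [   252     49      1      1      1]
 [   225     51      5      8     14]
 [   230     50      1      2      2]
 [   232     51      3      2      4]
 [   231     53      1      1      1]
 [   269     53      1      1      1]
 [   233     54      1      2      2]
 [   235     54      1      1      1]
 [   228     56      1      1      1]
 [   234     57      2      2      2]
 [   257     57      3      5      5]
 [   261     56  
[... 1367 characters left out ...]
  ]
 [234.5         57.5       ]
 [257.8         59.        ]
 [261.5         56.5       ]
 [264.25        59.25      ]
 [268.          59.        ]
 [226.          60.        ]
 [229.          60.        ]
 [236.          60.5       ]
 [268.5         61.75      ]
 [227.          62.        ]
 [233.          62.66666667]
 [263.          62.        ]
 [227.          64.        ]
 [235.          64.        ]
 [267.          64.        ]
 [270.          65.        ]
 [226.5         67.        ]
 [229.5         67.5       ]
 [272.5         66.        ]
 [272.33333333  68.33333333]
 [226.33333333  71.        ]
 [274.          71.        ]
 [225.25       118.25      ]
 [229.         126.        ]]
```

```bash
python3 -m handwheel '[{"tx":0.0276,"ty":-0.0024,"tz":0,"ax":0,"ay":0,"az":0,"jaw":1},{"tx":0.0276,"ty":-0.0024,"tz":0,"ax":0,"ay":0,"az":0,"jaw":1},{"tx":0.0276,"ty":-0.0024,"tz":0,"ax":0,"ay":0,"az":0,"jaw":1},{"tx":0,"ty":0,"tz":0.02,"ax":0,"ay":0,"az":0,"jaw":1},{"tx":0,"ty":0,"tz":0.02,"ax":0,"ay":0,"az":0,"jaw":1},{"tx":0,"ty":0,"tz":0.02,"ax":0,"ay":0,"az":0,"jaw":1},{"tx":0,"ty":0,"tz":0.02,"ax":0,"ay":0,"az":0,"jaw":1},{"tx":0,"ty":0,"tz":0.02,"ax":0,"ay":0,"az":0,"jaw":1},{"tx":0,"ty":0,"tz":0.006,"ax":0,"ay":0,"az":0,"jaw":1},{"tx":0,"ty":0,"tz":0,"ax":0,"ay":0,"az":0,"jaw":1}]'
python3 -c "
from h import *
to([.608,.0875,.143],61.8)"
```

```text
time: 3.9
ee_pos: [0.608, 0.0864, 0.1432]
tcp_rot: [-180.0, 0.0, 61.3]
wrist_force: [-0.0, 1.0, 0.2]
opening: 0.0856
grasp_force: 0.0
t 3.9 p [0.608  0.0864 0.1432] rpy [-180.     0.    61.3] F [-0.   1.   0.2] op 0.0856 gf 0.0
shift [ 0.001  -0.0005  0.0002] turn [-0.03  0.02 -0.49]
```

```bash
python3 -m handwheel '[{"tx":0,"ty":0,"tz":0,"ax":0,"ay":0,"az":0,"jaw":-1},{"tx":0,"ty":0,"tz":0,"ax":0,"ay":0,"az":0,"jaw":-1},{"tx":0,"ty":0,"tz":0,"ax":0,"ay":0,"az":0,"jaw":-1},{"tx":0,"ty":0,"tz":0,"ax":0,"ay":0,"az":0,"jaw":-1},{"tx":0,"ty":0,"tz":0,"ax":0,"ay":0,"az":0,"jaw":-1},{"tx":0,"ty":0,"tz":0,"ax":0,"ay":0,"az":0,"jaw":-1},{"tx":0,"ty":0,"tz":0,"ax":0,"ay":0,"az":0,"jaw":-1},{"tx":0,"ty":0,"tz":0,"ax":0,"ay":0,"az":0,"jaw":-1},{"tx":0,"ty":0,"tz":0,"ax":0,"ay":0,"az":0,"jaw":-1},{"tx":0,"ty":0,"tz":-0.005,"ax":0,"ay":0,"az":0,"jaw":-1}]' 80
```

```text
time: 5.15
ee_pos: [0.6077, 0.0865, 0.1473]
tcp_rot: [-179.9, 0.1, 61.3]
wrist_force: [0.2, 0.3, -3.6]
opening: 0.0075
grasp_force: 77.5
```

```bash
python3 -m handwheel '[{"tx":0,"ty":0,"tz":-0.015,"ax":0,"ay":0,"az":0,"jaw":-1},{"tx":0,"ty":0,"tz":-0.015,"ax":0,"ay":0,"az":0,"jaw":-1},{"tx":0,"ty":0,"tz":-0.01,"ax":0,"ay":0,"az":0,"jaw":-1},{"tx":-0.02,"ty":-0.017,"tz":0,"ax":0,"ay":0,"az":0,"jaw":-1},{"tx":-0.02,"ty":-0.017,"tz":0,"ax":0,"ay":0,"az":0,"jaw":-1},{"tx":-0.02,"ty":-0.017,"tz":0,"ax":0,"ay":0,"az":0,"jaw":-1},{"tx":-0.02,"ty":-0.017,"tz":0,"ax":0,"ay":0,"az":0,"jaw":-1},{"tx":-0.02,"ty":-0.017,"tz":0,"ax":0,"ay":0,"az":0,"jaw":-1},{"tx":-0.02,"ty":-0.017,"tz":0,"ax":0,"ay":0,"az":0,"jaw":-1},{"tx":0,"ty":0,"tz":0,"ax":0,"ay":0,"az":0,"jaw":-1}]'
python3 -c "
from h import *
to([.46,.03,.101],61.8)
snap('side','s1')"
```

```text
time: 6.4
ee_pos: [0.4602, 0.0297, 0.1894]
tcp_rot: [179.9, -0.0, 61.3]
wrist_force: [0.4, -0.1, -3.7]
opening: 0.0074
grasp_force: 77.7
t 6.4 p [0.4602 0.0297 0.1894] rpy [179.9  -0.   61.3] F [ 0.4 -0.1 -3.7] op 0.0074 gf 77.7
shift [ 0.0001 -0.0004  0.0884] turn [ 0.06 -0.04 -0.49]
```

View pics/s1.png

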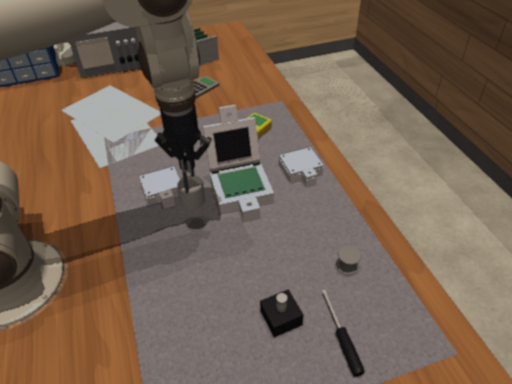

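The can hangs upright from the gripper at (193,205), clear of the jig. Next I lower it, with the last millimetres slow.

```bash
python3 -m handwheel '[{"tx":0,"ty":0,"tz":0.02,"ax":0,"ay":0,"az":0,"jaw":-1},{"tx":0,"ty":0,"tz":0.02,"ax":0,"ay":0,"az":0,"jaw":-1},{"tx":0,"ty":0,"tz":0.02,"ax":0,"ay":0,"az":0,"jaw":-1},{"tx":0,"ty":0,"tz":0.014,"ax":0,"ay":0,"az":0,"jaw":-1},{"tx":0,"ty":0,"tz":0.007,"ax":0,"ay":0,"az":0,"jaw":-1},{"tx":0,"ty":0,"tz":0.003,"ax":0,"ay":0,"az":0,"jaw":-1},{"tx":0,"ty":0,"tz":0.002,"ax":0,"ay":0,"az":0,"jaw":-1},{"tx":0,"ty":0,"tz":0.001,"ax":0,"ay":0,"az":0,"jaw":-1},{"tx":0,"ty":0,"tz":0.001,"ax":0,"ay":0,"az":0,"jaw":-1},{"tx":0,"ty":0,"tz":0,"ax":0,"ay":0,"az":0,"jaw":-1}]'
```

```text
time: 7.7
ee_pos: [0.4616, 0.0299, 0.1015]
tcp_rot: [179.9, -0.0, 61.3]
wrist_force: [-2.1, -0.9, 5.6]
opening: 0.0073
grasp_force: 78.8
```

```bash
python3 -m handwheel '[{"tx":0,"ty":0,"tz":0,"ax":0,"ay":0,"az":0,"jaw":-0.3},{"tx":0,"ty":0,"tz":0,"ax":0,"ay":0,"az":0,"jaw":-0.3},{"tx":0,"ty":0,"tz":0,"ax":0,"ay":0,"az":0,"jaw":0},{"tx":0,"ty":0,"tz":0,"ax":0,"ay":0,"az":0,"jaw":0},{"tx":0,"ty":0,"tz":0,"ax":0,"ay":0,"az":0,"jaw":0},{"tx":0,"ty":0,"tz":-0.02,"ax":0,"ay":0,"az":0,"jaw":0},{"tx":0,"ty":0,"tz":-0.03,"ax":0,"ay":0,"az":0,"jaw":0},{"tx":0,"ty":0,"tz":-0.04,"ax":0,"ay":0,"az":0,"jaw":0},{"tx":0,"ty":0,"tz":-0.06,"ax":0,"ay":0,"az":0,"jaw":0},{"tx":0,"ty":0,"tz":-0.02,"ax":0,"ay":0,"az":0,"jaw":0}]' 40
python3 - <<'E'
from h import *
to([.60,.27,.27],87,10)
c=snap('top','t2')
# lid ear geometry: predict ear tip outer edge for angles, compare with t0 ear tip light strip
a=dict(np.load('pics/t0.npz'));b=dict(np.load('pics/s0.npz'))
h=np.array([.612,.167]);ud=np.array([-.052,-.9986])
for th in (1.75,1.85,1.95,2.05):
  p=h+ud*(.173*np.cos(th)-.01*0);q=[*p,.046+.173*np.sin(th)];print(th,np.round(q,3),proj(a,q).round(1),proj(b,q).round(1))
E
```

```text
time: 8.95
ee_pos: [0.4617, 0.0301, 0.2739]
tcp_rot: [179.8, -0.1, 61.3]
wrist_force: [-0.6, 0.1, 0.3]
opening: 0.0428
grasp_force: 0.0
t 8.95 p [0.4617 0.0301 0.2739] rpy [ 1.798e+02 -1.000e-01  6.130e+01] F [-0.6  0.1  0.3] op 0.0428 gf 0.0
shift [0.0277 0.0006 0.0005] turn [ 0.02 -0.01 -2.57]
1.75 [0.614 0.198 0.216] [167.8 177.3] [230.  108.8]
1.85 [0.614 0.215 0.212] [161.3 176.7] [228.6 106.7]
1.95 [0.615 0.231 0.207] [155.1 176.3] [227.3 105.2]
2.05 [0.616 0.247 0.2  ] [149.6 176. ] [226.2 104.3]
```

View pics/t2.png

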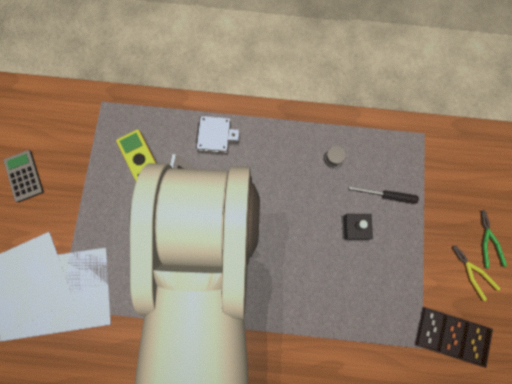

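The top view only shows the bench away from the arm, which hides the jig. From the earlier ear strip at (160,176) the lid angle is about 1.88 rad. Now I move behind the lid with the fingers closed.

```bash
python3 -m handwheel '[{"tx":0.03,"ty":0.009,"tz":0,"ax":0,"ay":0,"az":-2.9,"jaw":-1},{"tx":0.03,"ty":0.009,"tz":0,"ax":0,"ay":0,"az":-2.9,"jaw":-1},{"tx":0.03,"ty":0.009,"tz":0,"ax":0,"ay":0,"az":-2.9,"jaw":-1},{"tx":0.03,"ty":0.009,"tz":0,"ax":0,"ay":0,"az":-2.9,"jaw":-1},{"tx":0.03,"ty":0.009,"tz":0,"ax":0,"ay":0,"az":-2.9,"jaw":-1},{"tx":0.03,"ty":0.009,"tz":0,"ax":0,"ay":0,"az":-2.9,"jaw":-1},{"tx":0.03,"ty":0.009,"tz":0,"ax":0,"ay":0,"az":-2.9,"jaw":-1},{"tx":0.03,"ty":0.009,"tz":0,"ax":0,"ay":0,"az":-2.9,"jaw":-1},{"tx":0.03,"ty":0.009,"tz":0,"ax":0,"ay":0,"az":-2.9,"jaw":-1},{"tx":0,"ty":0,"tz":0,"ax":0,"ay":0,"az":0,"jaw":-1}]'
python3 - <<'E'
from h import *
to([.614,.27,.175],87)
c=snap('side','s2')
cv2.imwrite('pics/s2c.png',cv2.resize(c['color'][60:240,130:330,::-1],None,fx=3,fy=3))
E
```

```text
time: 10.25
ee_pos: [0.6166, 0.2641, 0.2678]
tcp_rot: [-179.9, 0.1, 87.6]
wrist_force: [0.2, -0.0, -0.0]
opening: 0.0002
grasp_force: 0.0
t 10.25 p [0.6166 0.2641 0.2678] rpy [-1.799e+02  1.000e-01  8.760e+01] F [ 0.2 -0.  -0. ] op 0.0002 gf 0.0
shift [ 0.0059 -0.0026  0.0928] turn [-0.15  0.06  0.57]
```

View pics/s2c.png

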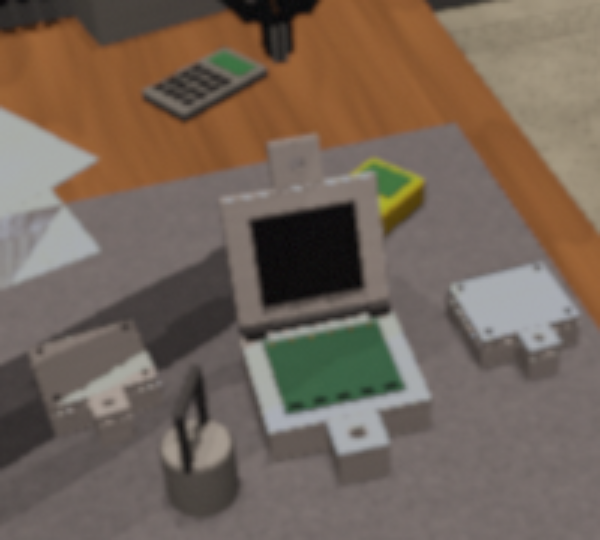

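The can stands upright at crop (200,465). The lid is open at (310,250) and the closed fingertips are behind it at (278,60).

```bash
python3 -m handwheel '[{"tx":0.003,"ty":0,"tz":0.031,"ax":0,"ay":0,"az":0,"jaw":-1},{"tx":0.003,"ty":0,"tz":0.031,"ax":0,"ay":0,"az":0,"jaw":-1},{"tx":0,"ty":0,"tz":0.031,"ax":0,"ay":0,"az":0,"jaw":-1},{"tx":0,"ty":0,"tz":0,"ax":0,"ay":0,"az":0,"jaw":-1},{"tx":-0.01,"ty":0,"tz":0,"ax":0,"ay":0,"az":0,"jaw":-1},{"tx":-0.01,"ty":0,"tz":0,"ax":0,"ay":0,"az":0,"jaw":-1},{"tx":-0.01,"ty":0,"tz":0,"ax":0,"ay":0,"az":0,"jaw":-1},{"tx":-0.01,"ty":0,"tz":0,"ax":0,"ay":0,"az":0,"jaw":-1},{"tx":-0.01,"ty":0,"tz":0,"ax":0,"ay":0,"az":0,"jaw":-1},{"tx":-0.01,"ty":0,"tz":0,"ax":0,"ay":0,"az":0,"jaw":-1}]'
```

```text
time: 11.55
ee_pos: [0.614, 0.2081, 0.1778]
tcp_rot: [180.0, -0.0, 87.5]
wrist_force: [-2.0, 4.5, 11.9]
opening: -0.0004
grasp_force: 1.8
```

```bash
python3 -m handwheel '[{"tx":0.004,"ty":0,"tz":-0.014,"ax":0,"ay":0,"az":0,"jaw":-1},{"tx":-0.01,"ty":0,"tz":-0.004,"ax":0,"ay":0,"az":0,"jaw":-1},{"tx":-0.014,"ty":0,"tz":0,"ax":0,"ay":0,"az":0,"jaw":-1},{"tx":-0.017,"ty":0,"tz":0.002,"ax":0,"ay":0,"az":0,"jaw":-1},{"tx":-0.017,"ty":0,"tz":0.002,"ax":0,"ay":0,"az":0,"jaw":-1},{"tx":-0.017,"ty":0,"tz":0.002,"ax":0,"ay":0,"az":0,"jaw":-1},{"tx":-0.016,"ty":0,"tz":0.007,"ax":0,"ay":0,"az":0,"jaw":-1},{"tx":-0.016,"ty":0,"tz":0.008,"ax":0,"ay":0,"az":0,"jaw":-1},{"tx":-0.015,"ty":0,"tz":0.008,"ax":0,"ay":0,"az":0,"jaw":-1},{"tx":0,"ty":0,"tz":0,"ax":0,"ay":0,"az":0,"jaw":-1}]'
```

```text
time: 12.8
ee_pos: [0.6083, 0.0892, 0.1652]
tcp_rot: [-179.9, 0.0, 87.4]
wrist_force: [-0.0, 0.5, -1.3]
opening: -0.0002
grasp_force: 0.0
```

```bash
python3 -m handwheel '[{"tx":-0.012,"ty":0,"tz":0.012,"ax":0,"ay":0,"az":0,"jaw":-1},{"tx":-0.012,"ty":0,"tz":0.012,"ax":0,"ay":0,"az":0,"jaw":-1},{"tx":-0.008,"ty":0,"tz":0.013,"ax":0,"ay":0,"az":0,"jaw":-1},{"tx":-0.008,"ty":0,"tz":0.013,"ax":0,"ay":0,"az":0,"jaw":-1},{"tx":-0.003,"ty":0,"tz":0.013,"ax":0,"ay":0,"az":0,"jaw":-1},{"tx":-0.003,"ty":0,"tz":0.013,"ax":0,"ay":0,"az":0,"jaw":-1},{"tx":0.001,"ty":0,"tz":0.013,"ax":0,"ay":0,"az":0,"jaw":-1},{"tx":0.002,"ty":0,"tz":0.01,"ax":0,"ay":0,"az":0,"jaw":-1},{"tx":0,"ty":0,"tz":0.005,"ax":0,"ay":0,"az":0,"jaw":-1},{"tx":0,"ty":0,"tz":0,"ax":0,"ay":0,"az":0,"jaw":-1}]'
python3 - <<'E'
from h import *
c=snap('side','s3')
cv2.imwrite('pics/s3c.png',cv2.resize(c['color'][60:240,130:330,::-1],None,fx=3,fy=3))
E
```

```text
time: 14.05
ee_pos: [0.6066, 0.0479, 0.0619]
tcp_rot: [-180.0, -0.0, 87.5]
wrist_force: [-0.0, -0.0, 0.0]
opening: -0.0002
grasp_force: 0.0
```

View pics/s3c.png

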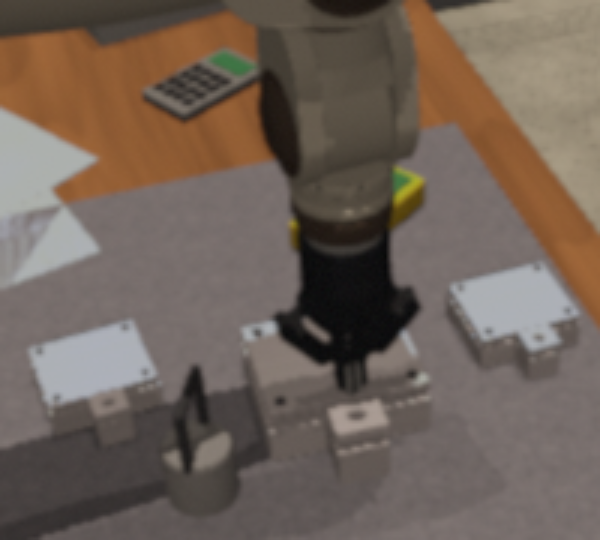

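The lid is down at crop (335,380), with the ear hole at (358,415). I press lightly to make sure it is shut.

```bash
python3 -m handwheel '[{"tx":0,"ty":0,"tz":0.003,"ax":0,"ay":0,"az":0,"jaw":-1},{"tx":0,"ty":0,"tz":0.002,"ax":0,"ay":0,"az":0,"jaw":-1},{"tx":0,"ty":0,"tz":0.001,"ax":0,"ay":0,"az":0,"jaw":-1},{"tx":0,"ty":0,"tz":0.001,"ax":0,"ay":0,"az":0,"jaw":-1},{"tx":0,"ty":0,"tz":0.001,"ax":0,"ay":0,"az":0,"jaw":-1},{"tx":0,"ty":0,"tz":0,"ax":0,"ay":0,"az":0,"jaw":-1},{"tx":0,"ty":0,"tz":0,"ax":0,"ay":0,"az":0,"jaw":-1},{"tx":0,"ty":0,"tz":0,"ax":0,"ay":0,"az":0,"jaw":-1},{"tx":0,"ty":0,"tz":0,"ax":0,"ay":0,"az":0,"jaw":-1},{"tx":0,"ty":0,"tz":0,"ax":0,"ay":0,"az":0,"jaw":-1}]'
```

```text
time: 15.35
ee_pos: [0.607, 0.0476, 0.056]
tcp_rot: [179.9, -0.0, 87.4]
wrist_force: [-4.2, -1.1, 11.6]
opening: -0.0002
grasp_force: 5.9
```

```bash
python3 -m handwheel '[{"tx":0,"ty":0,"tz":-0.02,"ax":0,"ay":0,"az":0,"jaw":-1},{"tx":0,"ty":0,"tz":-0.04,"ax":0,"ay":0,"az":0,"jaw":0},{"tx":0,"ty":0,"tz":-0.04,"ax":0,"ay":0,"az":0,"jaw":0},{"tx":-0.03,"ty":0,"tz":-0.04,"ax":0,"ay":0,"az":0,"jaw":0},{"tx":-0.03,"ty":0,"tz":-0.03,"ax":0,"ay":0,"az":0,"jaw":0},{"tx":-0.03,"ty":0,"tz":0,"ax":0,"ay":0,"az":0,"jaw":0},{"tx":-0.02,"ty":0,"tz":0,"ax":0,"ay":0,"az":0,"jaw":0},{"tx":0,"ty":0,"tz":0,"ax":0,"ay":0,"az":0,"jaw":0},{"tx":0,"ty":0,"tz":0,"ax":0,"ay":0,"az":0,"jaw":0},{"tx":0,"ty":0,"tz":0,"ax":0,"ay":0,"az":0,"jaw":0}]'
python3 - <<'E'
from h import *
p,R,o=pose();c=snap('wrist','w2');T=np.eye(4);T[:3,:3]=R.as_matrix();T[:3,3]=p;T=T@c['mount'];np.save('pics/w2T',T)
to([.570,-.305,.27],0,10)
u,v=proj(c,(.604,.0155,.056),T).astype(int);print(u,v)
u=int(np.clip(u,50,460));v=int(np.clip(v,45,335))
cr=c['color'][v-45:v+45,u-50:u+50,::-1];cv2.imwrite('pics/w2c.png',cv2.resize(cr,None,fx=6,fy=6,interpolation=cv2.INTER_CUBIC));print('origin',u-50,v-45)
E
```

```text
time: 16.6
ee_pos: [0.6019, -0.0614, 0.224]
tcp_rot: [-180.0, -0.0, 87.5]
wrist_force: [0.4, 0.0, -0.6]
opening: 0.0424
grasp_force: 0.0
t 16.65 p [ 0.6019 -0.0614  0.2241] rpy [-180.    -0.    87.5] F [0.8 0.1 0.3] op 0.0431 gf 0.0
shift [-0.0245 -0.0021 -0.0046] turn [-0.    0.    8.75]
256 103
origin 206 58
```

View pics/w2c.png

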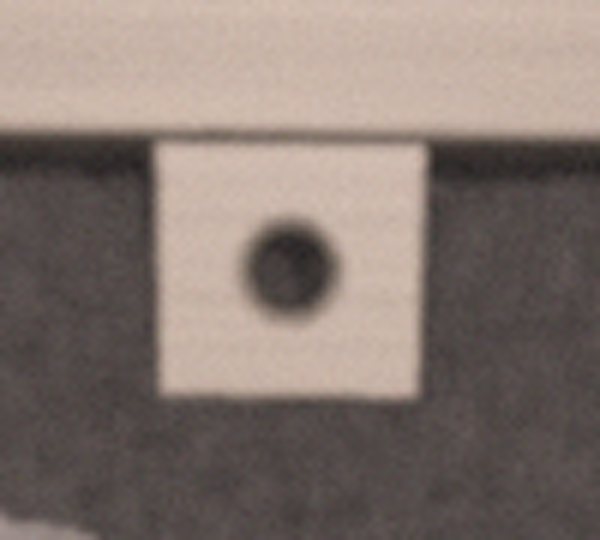

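The hole is at crop (291,269), which is wrist pixel (254.1,102.4), on a clean shut ear. Next is the pin.

```bash
python3 -m handwheel '[{"tx":-0.04,"ty":-0.003,"tz":0,"ax":0,"ay":0,"az":0,"jaw":0},{"tx":-0.04,"ty":-0.003,"tz":0,"ax":0,"ay":0,"az":0,"jaw":0},{"tx":-0.04,"ty":-0.003,"tz":0,"ax":0,"ay":0,"az":0,"jaw":0},{"tx":-0.04,"ty":-0.003,"tz":0,"ax":0,"ay":0,"az":0,"jaw":0},{"tx":-0.04,"ty":-0.003,"tz":0,"ax":0,"ay":0,"az":0,"jaw":0},{"tx":-0.04,"ty":-0.003,"tz":0,"ax":0,"ay":0,"az":0,"jaw":0},{"tx":-0.04,"ty":0,"tz":0,"ax":0,"ay":0,"az":0,"jaw":0},{"tx":0,"ty":0,"tz":0,"ax":0,"ay":0,"az":0,"jaw":0},{"tx":0,"ty":0,"tz":0,"ax":0,"ay":0,"az":0,"jaw":0},{"tx":0,"ty":0,"tz":0,"ax":0,"ay":0,"az":0,"jaw":0}]'
python3 - <<'E'
from h import *
c2=dict(np.load('pics/w2.npz'));print('hole',plane(c2,254.1,102.4,.056,np.load('pics/w2T.npy')).round(4))
p,R,o=pose();c=snap('wrist','w3');T=np.eye(4);T[:3,:3]=R.as_matrix();T[:3,3]=p;T=T@c['mount'];np.save('pics/w3T',T)
to([.570,-.305,.052],87.5,10)
u,v=proj(c,(.570,-.305,.083),T).astype(int);print(u,v)
u=int(np.clip(u,50,460));v=int(np.clip(v,45,335))
cr=c['color'][v-45:v+45,u-50:u+50,::-1];cv2.imwrite('pics/w3c.png',cv2.resize(cr,None,fx=6,fy=6,interpolation=cv2.INTER_CUBIC));print('origin',u-50,v-45)
E
```

```text
time: 17.9
ee_pos: [0.5718, -0.34, 0.2245]
tcp_rot: [180.0, -0.0, 87.5]
wrist_force: [0.3, 0.5, -0.0]
opening: 0.0428
grasp_force: 0.0
hole [0.6015 0.0167 0.056 ]
t 17.95 p [ 0.5718 -0.3401  0.2246] rpy [180.    0.   87.5] F [ 0.1 -0.   0.2] op 0.0426 gf 0.0
shift [ 0.0035 -0.0003  0.0173] turn [0. 0. 0.]
254 147
origin 204 102
```

View pics/w3c.png

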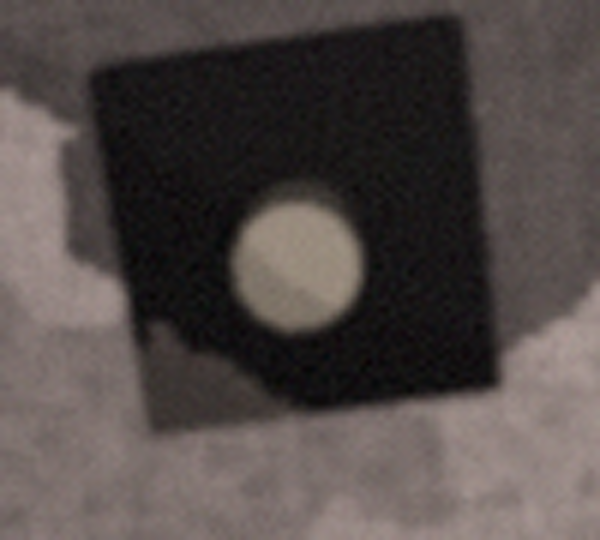

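The pin head disc is at crop (297,266), which is wrist pixel (253.1,145.9), alone on the black block.

```bash
python3 - <<'E'
from h import *
c=dict(np.load('pics/w3.npz'));P=plane(c,253.1,145.9,.083,np.load('pics/w3T.npy'));print(P.round(4));P[2]=.052;to(P,87.5)
E
```

```text
[ 0.5688 -0.3034  0.083 ]
t 17.95 p [ 0.5718 -0.3401  0.2246] rpy [180.    0.   87.5] F [ 0.1 -0.   0.2] op 0.0426 gf 0.0
shift [ 0.0365 -0.0046  0.1726] turn [0.02 0.   0.02]
```

```bash
python3 -m handwheel '[{"tx":0.0185,"ty":-0.0023,"tz":0.02,"ax":0,"ay":0,"az":0,"jaw":0},{"tx":0.018,"ty":-0.0023,"tz":0.025,"ax":0,"ay":0,"az":0,"jaw":0},{"tx":0,"ty":0,"tz":0.04,"ax":0,"ay":0,"az":0,"jaw":0},{"tx":0,"ty":0,"tz":0.035,"ax":0,"ay":0,"az":0,"jaw":0},{"tx":0,"ty":0,"tz":0.025,"ax":0,"ay":0,"az":0,"jaw":0},{"tx":0,"ty":0,"tz":0.018,"ax":0,"ay":0,"az":0,"jaw":0},{"tx":0,"ty":0,"tz":0.007,"ax":0,"ay":0,"az":0,"jaw":0},{"tx":0,"ty":0,"tz":0.0025,"ax":0,"ay":0,"az":0,"jaw":0},{"tx":0,"ty":0,"tz":0,"ax":0,"ay":0,"az":0,"jaw":0},{"tx":0,"ty":0,"tz":0,"ax":0,"ay":0,"az":0,"jaw":0}]'
python3 -m handwheel '[{"tx":0,"ty":0,"tz":0,"ax":0,"ay":0,"az":0,"jaw":-1},{"tx":0,"ty":0,"tz":0,"ax":0,"ay":0,"az":0,"jaw":-1},{"tx":0,"ty":0,"tz":0,"ax":0,"ay":0,"az":0,"jaw":-1},{"tx":0,"ty":0,"tz":0,"ax":0,"ay":0,"az":0,"jaw":-1},{"tx":0,"ty":0,"tz":0,"ax":0,"ay":0,"az":0,"jaw":-1},{"tx":0,"ty":0,"tz":0,"ax":0,"ay":0,"az":0,"jaw":-1},{"tx":0,"ty":0,"tz":0,"ax":0,"ay":0,"az":0,"jaw":-1},{"tx":0,"ty":0,"tz":0,"ax":0,"ay":0,"az":0,"jaw":-1},{"tx":0,"ty":0,"tz":0,"ax":0,"ay":0,"az":0,"jaw":-1},{"tx":0,"ty":0,"tz":0,"ax":0,"ay":0,"az":0,"jaw":-1}]' 60
```

```text
time: 19.2
ee_pos: [0.5688, -0.3047, 0.0526]
tcp_rot: [179.9, 0.0, 87.4]
wrist_force: [1.0, -0.0, -0.1]
opening: 0.0431
grasp_force: 0.0
time: 20.45
ee_pos: [0.5686, -0.3047, 0.0524]
tcp_rot: [180.0, 0.0, 87.4]
wrist_force: [-1.3, -0.4, 5.7]
opening: 0.0192
grasp_force: 58.7
```

```bash
python3 -m handwheel '[{"tx":0,"ty":0,"tz":-0.015,"ax":0,"ay":0,"az":0,"jaw":-1},{"tx":0,"ty":0,"tz":-0.03,"ax":0,"ay":0,"az":0,"jaw":-1},{"tx":0,"ty":0,"tz":-0.04,"ax":0,"ay":0,"az":0,"jaw":-1},{"tx":0.03,"ty":0.002,"tz":-0.015,"ax":0,"ay":0,"az":0,"jaw":-1},{"tx":0.05,"ty":0.003,"tz":0,"ax":0,"ay":0,"az":0,"jaw":-1},{"tx":0.05,"ty":0.003,"tz":0,"ax":0,"ay":0,"az":0,"jaw":-1},{"tx":0.05,"ty":0.003,"tz":0,"ax":0,"ay":0,"az":0,"jaw":-1},{"tx":0.05,"ty":0.003,"tz":0,"ax":0,"ay":0,"az":0,"jaw":-1},{"tx":0.05,"ty":0.003,"tz":0,"ax":0,"ay":0,"az":0,"jaw":-1},{"tx":0.03,"ty":0.001,"tz":0,"ax":0,"ay":0,"az":0,"jaw":-1}]'
python3 -m handwheel '[{"tx":0,"ty":0,"tz":0,"ax":0,"ay":0,"az":0,"jaw":-1},{"tx":0,"ty":0,"tz":0,"ax":0,"ay":0,"az":0,"jaw":-1},{"tx":0,"ty":0,"tz":0,"ax":0,"ay":0,"az":0,"jaw":-1},{"tx":0,"ty":0,"tz":0,"ax":0,"ay":0,"az":0,"jaw":-1},{"tx":0,"ty":0,"tz":0,"ax":0,"ay":0,"az":0,"jaw":-1},{"tx":0,"ty":0,"tz":0,"ax":0,"ay":0,"az":0,"jaw":-1},{"tx":0,"ty":0,"tz":0,"ax":0,"ay":0,"az":0,"jaw":-1},{"tx":0,"ty":0,"tz":0,"ax":0,"ay":0,"az":0,"jaw":-1},{"tx":0,"ty":0,"tz":0,"ax":0,"ay":0,"az":0,"jaw":-1},{"tx":0,"ty":0,"tz":0,"ax":0,"ay":0,"az":0,"jaw":-1}]'
python3 - <<'E'
from h import *
to([.6013,.0154,.112],87.5)
c=snap('side','s4');u,v=proj(c,(.603,.016,.08)).astype(int)
cv2.imwrite('pics/s4c.png',cv2.resize(c['color'][v-60:v+60,u-80:u+80,::-1],None,fx=5,fy=5,interpolation=cv2.INTER_CUBIC));print(u-80,v-60)
E
```

```text
time: 21.7
ee_pos: [0.6003, 0.0067, 0.1524]
tcp_rot: [180.0, -0.0, 87.5]
wrist_force: [0.9, -0.8, -1.4]
opening: 0.0193
grasp_force: 58.8
time: 22.95
ee_pos: [0.6003, 0.0044, 0.1518]
tcp_rot: [-180.0, -0.0, 87.4]
wrist_force: [-0.2, -0.2, -0.7]
opening: 0.0192
grasp_force: 58.8
t 22.95 p [0.6003 0.0044 0.1518] rpy [-180.    -0.    87.4] F [-0.2 -0.2 -0.7] op 0.0192 gf 58.8
shift [0.011  0.0006 0.0398] turn [-0.   -0.   -0.06]
169 132
```

View pics/s4c.png

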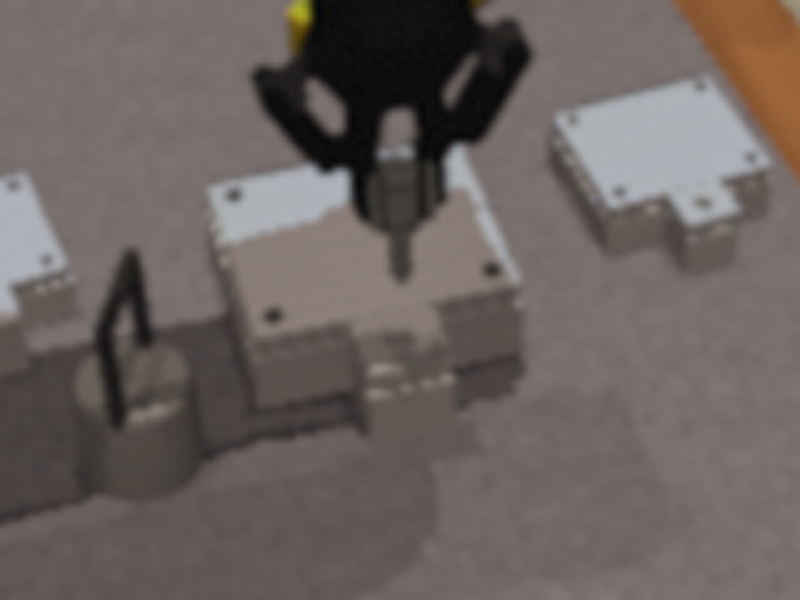

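The pin hangs vertical in the grip, its tip at crop (402,275), above the ear hole at about (392,340). The can stands at (140,420). Next I align and insert slowly.

```bash
python3 -m handwheel '[{"tx":0.011,"ty":0.001,"tz":0,"ax":0,"ay":0,"az":0,"jaw":-1},{"tx":0,"ty":0,"tz":0.02,"ax":0,"ay":0,"az":0,"jaw":-1},{"tx":0,"ty":0,"tz":0.02,"ax":0,"ay":0,"az":0,"jaw":-1},{"tx":0,"ty":0,"tz":0.006,"ax":0,"ay":0,"az":0,"jaw":-1},{"tx":0,"ty":0,"tz":0.003,"ax":0,"ay":0,"az":0,"jaw":-1},{"tx":0,"ty":0,"tz":0.003,"ax":0,"ay":0,"az":0,"jaw":-1},{"tx":0,"ty":0,"tz":0.003,"ax":0,"ay":0,"az":0,"jaw":-1},{"tx":0,"ty":0,"tz":0,"ax":0,"ay":0,"az":0,"jaw":-1},{"tx":0,"ty":0,"tz":0,"ax":0,"ay":0,"az":0,"jaw":-1},{"tx":0,"ty":0,"tz":0,"ax":0,"ay":0,"az":0,"jaw":-1}]'
```

```text
time: 24.25
ee_pos: [0.6018, 0.0153, 0.097]
tcp_rot: [180.0, -0.0, 87.4]
wrist_force: [0.6, -0.2, -0.7]
opening: 0.019
grasp_force: 58.8
```

```bash
python3 -m handwheel '[{"tx":0,"ty":0,"tz":0.002,"ax":0,"ay":0,"az":0,"jaw":-1},{"tx":0,"ty":0,"tz":0.002,"ax":0,"ay":0,"az":0,"jaw":-1},{"tx":0,"ty":0,"tz":0.002,"ax":0,"ay":0,"az":0,"jaw":-1},{"tx":0,"ty":0,"tz":0.002,"ax":0,"ay":0,"az":0,"jaw":-1},{"tx":0,"ty":0,"tz":0.002,"ax":0,"ay":0,"az":0,"jaw":-1},{"tx":0,"ty":0,"tz":0,"ax":0,"ay":0,"az":0,"jaw":-1},{"tx":0,"ty":0,"tz":0,"ax":0,"ay":0,"az":0,"jaw":-1},{"tx":0,"ty":0,"tz":0,"ax":0,"ay":0,"az":0,"jaw":-1},{"tx":0,"ty":0,"tz":0,"ax":0,"ay":0,"az":0,"jaw":-1},{"tx":0,"ty":0,"tz":0,"ax":0,"ay":0,"az":0,"jaw":-1}]'
```

```text
time: 25.5
ee_pos: [0.6018, 0.0153, 0.0868]
tcp_rot: [180.0, 0.0, 87.4]
wrist_force: [-0.1, 0.7, -0.9]
opening: 0.0193
grasp_force: 58.8
```

```bash
python3 -m handwheel '[{"tx":0,"ty":0,"tz":0.0025,"ax":0,"ay":0,"az":0,"jaw":-1},{"tx":0,"ty":0,"tz":0.0025,"ax":0,"ay":0,"az":0,"jaw":-1},{"tx":0,"ty":0,"tz":0.0025,"ax":0,"ay":0,"az":0,"jaw":-1},{"tx":0,"ty":0,"tz":0.0025,"ax":0,"ay":0,"az":0,"jaw":-1},{"tx":0,"ty":0,"tz":0.0025,"ax":0,"ay":0,"az":0,"jaw":-1},{"tx":0,"ty":0,"tz":0.0025,"ax":0,"ay":0,"az":0,"jaw":-1},{"tx":0,"ty":0,"tz":0.0025,"ax":0,"ay":0,"az":0,"jaw":-1},{"tx":0,"ty":0,"tz":0.0025,"ax":0,"ay":0,"az":0,"jaw":-1},{"tx":0,"ty":0,"tz":0,"ax":0,"ay":0,"az":0,"jaw":-1},{"tx":0,"ty":0,"tz":0,"ax":0,"ay":0,"az":0,"jaw":-1}]'
```

```text
time: 26.75
ee_pos: [0.6018, 0.0153, 0.0668]
tcp_rot: [180.0, -0.0, 87.4]
wrist_force: [0.6, -0.3, -0.2]
opening: 0.0192
grasp_force: 58.8
```

Free so far. Now I bring the head down onto the plate and build up the push.

```bash
python3 -m handwheel '[{"tx":0,"ty":0,"tz":0.001,"ax":0,"ay":0,"az":0,"jaw":-1},{"tx":0,"ty":0,"tz":0.001,"ax":0,"ay":0,"az":0,"jaw":-1},{"tx":0,"ty":0,"tz":0.001,"ax":0,"ay":0,"az":0,"jaw":-1},{"tx":0,"ty":0,"tz":0.001,"ax":0,"ay":0,"az":0,"jaw":-1},{"tx":0,"ty":0,"tz":0.0005,"ax":0,"ay":0,"az":0,"jaw":-1},{"tx":0,"ty":0,"tz":0,"ax":0,"ay":0,"az":0,"jaw":-1},{"tx":0,"ty":0,"tz":0,"ax":0,"ay":0,"az":0,"jaw":-1},{"tx":0,"ty":0,"tz":0,"ax":0,"ay":0,"az":0,"jaw":-1},{"tx":0,"ty":0,"tz":0,"ax":0,"ay":0,"az":0,"jaw":-1},{"tx":0,"ty":0,"tz":0,"ax":0,"ay":0,"az":0,"jaw":-1}]'
```

```text
time: 28.0
ee_pos: [0.6018, 0.0153, 0.0633]
tcp_rot: [180.0, -0.0, 87.4]
wrist_force: [-2.5, 0.1, 5.1]
opening: 0.0194
grasp_force: 59.8
```

```bash
python3 -m handwheel '[{"tx":0,"ty":0,"tz":0.0005,"ax":0,"ay":0,"az":0,"jaw":-1},{"tx":0,"ty":0,"tz":0.0004,"ax":0,"ay":0,"az":0,"jaw":-1},{"tx":0,"ty":0,"tz":0,"ax":0,"ay":0,"az":0,"jaw":-1},{"tx":0,"ty":0,"tz":0,"ax":0,"ay":0,"az":0,"jaw":-1},{"tx":0,"ty":0,"tz":0,"ax":0,"ay":0,"az":0,"jaw":-1},{"tx":0,"ty":0,"tz":0,"ax":0,"ay":0,"az":0,"jaw":-1},{"tx":0,"ty":0,"tz":0,"ax":0,"ay":0,"az":0,"jaw":-1},{"tx":0,"ty":0,"tz":0,"ax":0,"ay":0,"az":0,"jaw":-1},{"tx":0,"ty":0,"tz":0,"ax":0,"ay":0,"az":0,"jaw":-1},{"tx":0,"ty":0,"tz":0,"ax":0,"ay":0,"az":0,"jaw":-1}]'
```

```text
time: 29.25
ee_pos: [0.6019, 0.0153, 0.0632]
tcp_rot: [179.9, -0.0, 87.4]
wrist_force: [-5.6, -0.3, 11.7]
opening: 0.0192
grasp_force: 60.3
```

```bash
python3 - <<'E'
from h import *
for i in range(4):
    optics.camera('top'); print(pose()[2]['wrist_force'].round(1), pose()[0].round(4))
print(workorder.job_done())
E
```

```text
[-5.7  0.3 11.3] [0.6018 0.0153 0.0632]
[-5.7 -0.9 11.4] [0.6019 0.0153 0.0632]
[-5.6 -0.3 12.3] [0.6019 0.0153 0.0632]
[-4.9  0.3 12.9] [0.6018 0.0153 0.0632]
the job is handed in; nothing more can be done
None
```

The job is handed in at about 29 s of the 72 s allowed: the can stands on the bench beside the jig, the upper half is shut, and the pin is home, judging by the gripper height and contact force. The arm is still pressing through the pin's head with about 12 N; the hand-in returned no verdict.

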